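# Close the pellet press with its ratchet lever

## Robot

A 6-joint arm with a two-finger parallel gripper is mounted at the origin on the work surface. World frame = base frame: x ahead of the robot, y to its left, z up, the work surface at z = 0. Lengths are in m, angles in degrees, forces in N, time in s.
With the tool pointing down it reaches from about 0.25 to 0.725 m from the base axis. Payload 9.7 kg.
Tool frame: the origin (TCP) lies at the very end of the fingers, on their centre line; the grasp point (between the pads) lies 19 mm behind it (ctrl.grip_depth is the distance from the TCP to the grasp point, in m); x points along the fingers, y is the direction in which the jaws open and shut, and the axes are right-handed (so a half turn about x gives the same grasp; the last joint's range is limited). The gripper opens to 85 mm and grips with 20 to 120 N. Pads are 22 mm wide; open, the fingers measure 114 mm over their backs; the gripper's body (76 mm by 85 mm) begins 54 mm behind the grasp point. The pads swing forward as they close: fully open they stand 13 mm farther back than shut.
Start: joints at [70.073, 4.979, 10.078, 95.1, 0, 90], TCP at [0.187, 0.517, 0.231] pointing down, gripper open.
Joint ranges: [-179.16, 179.16], [-48.56, 103.87], [-65.8, 70.77], [-126.05, 130.52], [-82.76, 87.17], [-180, 180]. Speed limits (degrees/s): [127.2, 127.2, 147.25, 180, 180, 180].

## Interface

Orientations are given as [roll, pitch, yaw] about the fixed x, y, z axes, in that order (R = Rz(yaw) Ry(pitch) Rx(roll)).
In Python, from bench import ctrl gives the robot as it stands. The module is installed in compiled form; this text tells all that it offers.
- The arm moves only by the tool drive_tool, never from a script. Its argument "commands" is a list that holds one entry, the list of rows, each a list of 7 numbers: the opening, from 0 (shut) to 1 (fully open), then the shift along the tool's x, y, z in mm, then the turn, a rotation vector about the tool's x, y, z in rad. A call has 1 to 20 rows; each row shifts and turns the pose as measured when the row begins, along the tool's axes as they then stand; what a row does not reach is not made up. A row lasts 1/10 s, in which the tool goes at most 50 mm and 8.59 degrees, less where a joint would pass 70% of its speed; a pose out of reach is approached as far as the arm can. A call with a gripper value outside its range is refused whole. The fingers move at their own pace and stop on an object; the grip force is fixed at half the most. Time passes only in rows, so rows that do not move let the fingers close. It gives the time, the measured TCP pose, the force and the opening at its end, in the units of the state.
- ctrl.state(): the state, without advancing time (a new reading comes with each control period).
- ctrl.get_image(name): name is "side" or "top"; returns a dict with "pixels" (480x640x3 uint8, red, green, blue), "mtx" (3x3 intrinsics, pixels), "pose" (4x4, takes a point from camera to world coordinates). Camera axes: x right, y up, looking along -z (the intrinsics and any distortion apply to the point x, -y, -z); pixel columns grow to the right and rows downward; lengths in m; the calibration is good to about 2 mm. A picture is of the moment at which its call begins. There is no depth.
- ctrl.job_done(): hands the job in, once; it reports no verdict.
The state is a dict: "t": time; "joints": joint angles; "joint_vel": joint speeds; "joint_efforts": joint torques, N m; "position": TCP position; "tcp_rot": TCP orientation; "ft_force": force on the tool from outside, world axes, zero at the start; "wrist_torque": the same for the moment, N m; "width": finger opening in m.
Only numpy, scipy, OpenCV 4.12 (cv2) and the standard library are available. Lean on these libraries where they do the work, as an engineer would, in place of code of your own. Each camera call takes 0.05 s, during which the arm holds its last target.

## Task

On the pellet press with the blue knob, swing the ratchet lever back counter-clockwise (seen from above), where it runs loose, and then clockwise, where it grips and carries the wheel round, until the wheel's red pointer stands at the green field on the top plate. Do not overshoot, for the lever cannot turn the wheel back; let go of the knob at the end and leave the press with the black knob alone.

Things in the scene. Friction and masses are not known exactly. Their poses are not given: they have to be found in the camera images.
- press: pellet press with the blue knob, fixed: white base and top plate 150 x 150 mm (top plate's upper face 76 mm up), above it a grey wheel 112 mm across, above that the steel ratchet lever (upper face 115 mm up). Origin: at bench level on the upright axis of both wheel and lever; z up; +x points at the middle of the green field (20 degrees wide, 60 to 74 mm from the axis, on the top plate).
- press_lever (a joint): its ratchet lever, rad, growing clockwise seen from above; 0 = clockwise stop (lever 143 degrees counter-clockwise from the press's +x), -1.3 = the other stop. Starts at -0.35 to 0. Stays where left. Turned counter-clockwise it runs loose and the wheel stays; clockwise it grips from anywhere, within 3 degrees, and carries the wheel along, angle for angle. 2 N at the knob is enough.
- press_wheel (a joint): its wheel, rad, growing clockwise seen from above; 0 = red pointer (radial bar on the wheel's upper face, 34 x 8 mm, outer end 64 mm from the axis) at the middle of the green field, negative = short of it. Starts at -1.05 to -0.6, farther off than the lever can go before its clockwise stop. Stays where left.
- press_knob (a point): middle of the blue knob, the point to grip: upright cylinder 24 mm in diameter and 50 mm tall on the lever's end, 110 mm from the press's axis; this point is 140 mm above the bench, 25 mm below the knob's top and 25 mm above the lever's upper face. The knob does not turn on the lever.
- spare_knob (a point): middle of the black knob (24 mm in diameter, 50 mm tall, this point 140 mm above the bench) of the second press, a bystander that is otherwise the same as the first. Not to be moved.

How it is judged:
By the outcome, as a careful person would: the job done as asked, in the order asked, and still so for the second after the job is handed in, with the robot touching nothing.
It also fails if it takes over 35 s, if anything falls off the work surface, if the arm or the gripper's body presses on something with over 40 N, if the wrist force passes 120 N, or if a joint passes its speed limit or range.

## Working session

There is one attempt and no reset: what is moved stays moved. The work goes in short steps, Python scripts to look and compute and a tool call to move; the robot and the scene stay as the last step left them, time stands still between calls to the robot, and variables do not carry over. Pictures are saved under pics/ and viewed, and the job is handed in when it is done.

Besides the shell and the picture viewer there is one more tool, called after "Call:" as a command line: name --argument value ..., lists and objects as JSON in quotes. drive_tool: Moves the arm, as the interface text tells. Its arguments: {"type":"object","properties":{"commands":{"type":"array"}},"required":["commands"]}

```bash
mkdir -p pics; python3 - <<'E'
from bench import ctrl
import cv2,numpy as np
s=ctrl.state();print(s)
for n in("side","top"):
    i=ctrl.get_image(n);cv2.imwrite(f"pics/{n}0.png",i["pixels"][:,:,::-1]);np.savez(f"{n}0.npz",**i)
    print(n,i["mtx"].tolist(),np.round(i["pose"],4).tolist(),i.keys())
E
```

```text
{'t': 0.0, 'joints': array([7.00724801e+01, 5.00935367e+00, 1.00361069e+01, 9.51004388e+01,
       2.29095756e-03, 8.99993590e+01]), 'joint_vel': array([0.03663161, 0.04834783, 0.00281012, 0.00423963, 0.04373669,
       0.04714372]), 'joint_efforts': array([-5.11631370e-04, -5.20392752e+01,  4.64803147e+01,  1.63529674e-02,
       -6.57482474e-05, -6.38039893e-06]), 'position': array([0.18736866, 0.51685791, 0.23061464]), 'tcp_rot': array([ -91.78145025,   89.92627887, -111.70833059]), 'ft_force': array([-0.02228907,  0.82307386,  0.428602  ]), 'wrist_torque': array([-0.01986837, -0.02180348, -0.03630128]), 'width': 0.08528376411377112}
side [[450.2866177862064, 0.0, 311.33849129405786], [0.0, 450.2866177862064, 246.8240336649504], [0.0, 0.0, 1.0]] [[0.6993, 0.4282, -0.5723, 0.0547], [-0.7146, 0.4389, -0.5448, -0.4063], [0.0179, 0.79, 0.6129, 0.6215], [0.0, 0.0, 0.0, 1.0]] dict_keys(['pixels', 'mtx', 'pose'])
top [[605.6491696070332, 0.0, 323.9053163885351], [0.0, 605.6491696070332, 230.76842353440912], [0.0, 0.0, 1.0]] [[-0.0026, 0.9825, -0.1861, 0.3526], [-0.9998, -0.0066, -0.0211, 0.0239], [-0.022, 0.186, 0.9823, 1.1655], [0.0, 0.0, 0.0, 1.0]] dict_keys(['pixels', 'mtx', 'pose'])
```

View pics/side0.png

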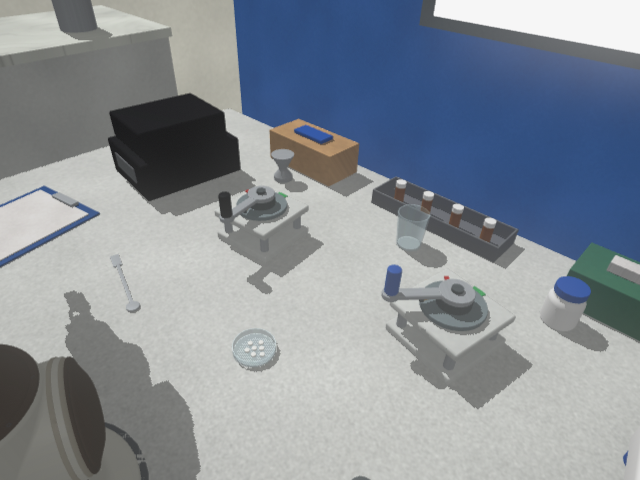

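View pics/top0.png

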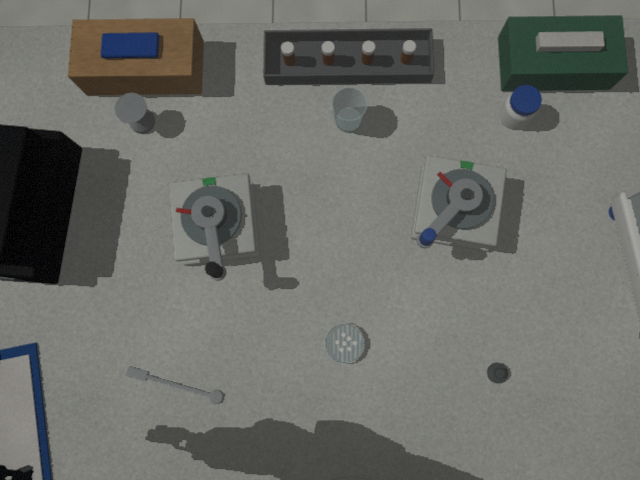

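```bash
cat > h.py <<'E'
import cv2,numpy as np
def load(n): 
    d=np.load(n); return {k:d[k] for k in d}
def ray(im,u,v):
    K=im["mtx"];P=im["pose"]
    d=np.array([(u-K[0,2])/K[0,0],-(v-K[1,2])/K[1,1],-1.]);d=P[:3,:3]@d
    return P[:3,3],d/np.linalg.norm(d)
def plane(im,u,v,z):
    o,d=ray(im,u,v);return o+d*(z-o[2])/d[2]
def tri(a,b):
    A=np.zeros((3,3));y=np.zeros(3)
    for o,d in(a,b):
        M=np.eye(3)-np.outer(d,d);A+=M;y+=M@o
    p=np.linalg.solve(A,y);return p,[np.linalg.norm((np.eye(3)-np.outer(d,d))@(p-o)) for o,d in(a,b)]
def proj(im,p):
    P=im["pose"];q=P[:3,:3].T@(np.asarray(p)-P[:3,3]);K=im["mtx"]
    return K[0,0]*q[0]/-q[2]+K[0,2],K[1,1]*-q[1]/-q[2]+K[1,2]
def masks(im):
    h=cv2.cvtColor(im["pixels"],cv2.COLOR_RGB2HSV)
    H,S,V=h[...,0],h[...,1],h[...,2]
    return dict(blue=(H>105)&(H<130)&(S>110),green=(H>45)&(H<80)&(S>120),red=((H<8)|(H>172))&(S>130))
def blobs(m,box):
    x0,y0,x1,y1=box;n,l,s,c=cv2.connectedComponentsWithStats(m[y0:y1,x0:x1].astype(np.uint8))
    return [(s[i].tolist(),(c[i]+[x0,y0]).round(2).tolist()) for i in range(1,n) if s[i,4]>5]
E
python3 - <<'E'
from h import *
for n,box in(("top",(400,140,520,260)),("side",(370,255,520,370))):
    im=load(n+"0.npz");
    for k,m in masks(im).items(): print(n,k,blobs(m,box))
    x0,y0,x1,y1=box
    c=cv2.resize(im["pixels"][y0:y1,x0:x1,::-1],None,fx=5,fy=5,interpolation=cv2.INTER_NEAREST);cv2.imwrite(f"pics/{n}0c.png",c)
E
```

```text
top blue [([20, 89, 16, 15, 167], [427.52, 235.53])]
top green [([61, 22, 12, 7, 61], [466.33, 164.89])]
top red [([38, 33, 14, 14, 67], [444.99, 179.51])]
side blue [([18, 10, 13, 9, 90], [393.93, 269.19])]
side green []
side red [([75, 22, 3, 2, 6], [446.0, 277.5])]
```

View pics/top0c.png

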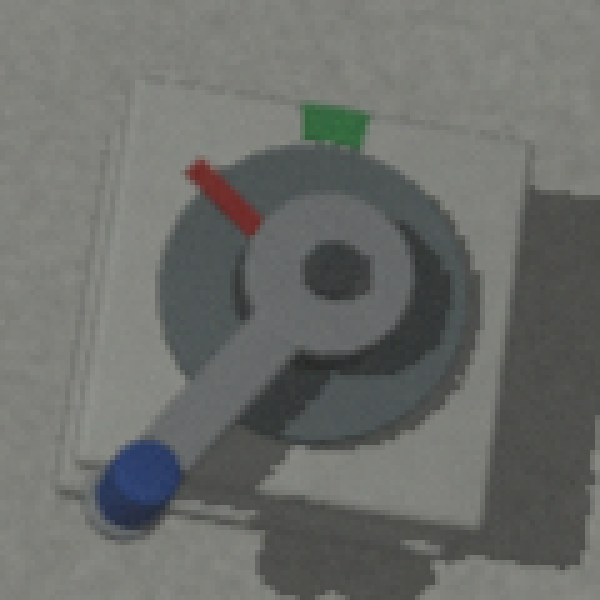

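View pics/side0c.png

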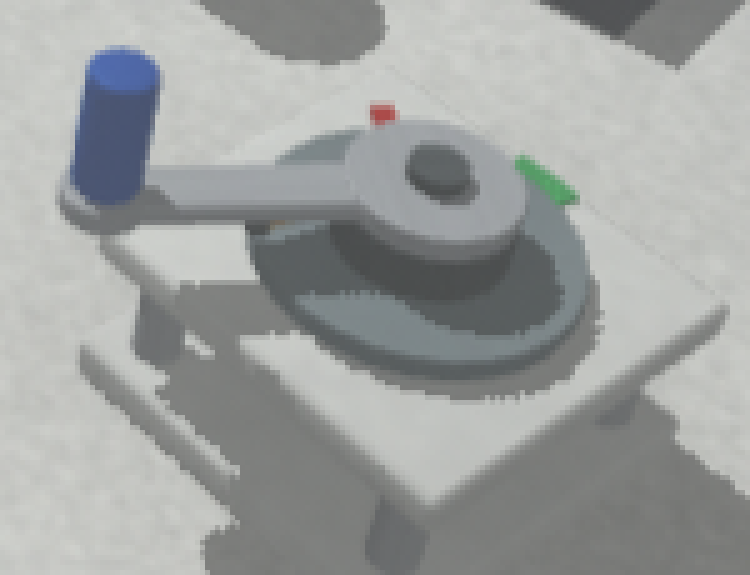

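```bash
python3 - <<'E'
from h import *
T=load("top0.npz");S=load("side0.npz")
t=lambda x,y:(400+x/5-.4,140+y/5-.4)
s=lambda x,y:(370+x/5-.4,255+y/5-.4)
c=[plane(T,*t(*p),.076) for p in((136,80),(531,145),(482,528))]
print("corners",np.round(c,4)); print(np.linalg.norm(c[0]-c[1]),np.linalg.norm(c[1]-c[2]),"ctr",(c[0]+c[2])/2)
print("hub",plane(T,*t(330,273),.115),plane(S,*s(440,188),.115),"tri",tri(ray(T,*t(330,273)),ray(S,*s(440,188))))
print("boss tri",tri(ray(T,*t(338,270)),ray(S,*s(440,168))))
g=masks(T)["green"];
print("green",plane(T,466.33,164.89,.076))
print("knobtop",plane(T,*t(146,472),.165),plane(S,*s(124,69),.165),tri(ray(T,*t(146,472)),ray(S,*s(124,69))))
for z in(.09,.095,.1): print("red",z,plane(T,444.99,179.51,z),plane(T,*t(198,168),z),plane(T,*t(250,225),z), "wheelc",plane(T,*t(313,293),z))
E
```

```text
corners [[ 0.7007 -0.1454  0.076 ]
 [ 0.6742 -0.2905  0.076 ]
 [ 0.5303 -0.2645  0.076 ]]
0.14755000785827238 0.14613501208009938 ctr [ 0.61551552 -0.20492256  0.076     ]
hub [ 0.61610006 -0.20554623  0.115     ] [ 0.61258306 -0.20824899  0.115     ] tri (array([ 0.61721386, -0.20653653,  0.11073815]), [np.float64(7.09329905641022e-05), np.float64(7.093299056405994e-05)])
boss tri (array([ 0.61507251, -0.20633146,  0.12116064]), [np.float64(0.0008701944489252173), np.float64(0.0008701944489252171)])
green [ 0.68197448 -0.21798858  0.076     ]
knobtop [ 0.53550522 -0.13020592  0.165     ] [ 0.53473412 -0.1299022   0.165     ] (array([ 0.53530505, -0.12996808,  0.1647576 ]), [np.float64(0.0003582154520638841), np.float64(0.00035821545206395105)])
red 0.09 [ 0.65032631 -0.17477094  0.09      ] [ 0.66237764 -0.1646776   0.09      ] [ 0.64064476 -0.18277027  0.09      ] wheelc [ 0.61494073 -0.20451555  0.09      ]
red 0.095 [ 0.64894217 -0.17384754  0.095     ] [ 0.66093747 -0.16380112  0.095     ] [ 0.63930563 -0.18180968  0.095     ] wheelc [ 0.6137211  -0.20345387  0.095     ]
red 0.1 [ 0.64755803 -0.17292413  0.1       ] [ 0.65949731 -0.16292464  0.1       ] [ 0.6379665  -0.18084909  0.1       ] wheelc [ 0.61250147 -0.20239219  0.1       ]
```

```bash
cat >> h.py <<'E'
from scipy.spatial.transform import Rotation as Ro
AX=np.array([.6155,-.2055]);YAW=-10.3
def R(s): return Ro.from_euler('xyz',s["tcp_rot"],degrees=True)
def knob(phi,r=.11): return AX+r*np.array([np.cos(np.radians(phi)),np.sin(np.radians(phi))])
def down(a): # tool x down, y at world angle a
    a=np.radians(a);x=np.array([0,0,-1.]);y=np.array([np.cos(a),np.sin(a),0]);return Ro.from_matrix(np.c_[x,y,np.cross(x,y)])
def delta(p0,R0,p1,R1):
    return R0.inv().apply(np.asarray(p1)-p0)*1000,(R0.inv()*R1).as_rotvec()
E
python3 - <<'E'
from bench import ctrl
from h import *
s=ctrl.state();r=R(s);M=r.as_matrix();print(M.round(3));a=np.degrees(np.arctan2(M[1,1],M[0,1]));print("y angle",a)
for al in(46.7,226.7):
    d,w=delta(s["position"],r,[.535,-.130,.215],down(al));print(al,d.round(1),w.round(3),np.degrees(w).round(1))
E
```

```text
[[-0.     0.341  0.94 ]
 [-0.001  0.94  -0.341]
 [-1.    -0.001  0.   ]]
y angle 70.07263392947809
46.7 [  16.2 -489.7  547.3] [0.408 0.    0.001] [23.4  0.   0.1]
226.7 [  16.2 -489.7  547.3] [-2.734e+00 -2.000e-03  0.000e+00] [-1.566e+02 -1.000e-01  0.000e+00]
```

Call:
drive_tool --commands '[[[1,0,-31,35,0,0,0],[1,0,-31,35,0,0,0],[1,0,-31,35,0,0,0],[1,0,-31,35,0,0,0],[1,0,-31,35,0,0,0],[1,0,-31,35,0,0,0],[1,0,-31,35,0,0,0],[1,0,-31,35,0,0,0],[1,0,-31,35,0,0,0],[1,0,-31,35,0,0,0],[1,0,0,0,0.13,0,0],[1,0,0,0,0.13,0,0],[1,0,0,0,0.13,0,0]]]'

```text
t: 1.4
position: [0.417, 0.088, 0.2255]
tcp_rot: [-81.1, 89.5, -123.9]
ft_force: [-1.2, 0.3, 0.6]
width: 0.0857
```

```bash
python3 - <<'E'
from bench import ctrl
from h import *
s=ctrl.state();print(s["t"],s["joints"].round(1),s["position"].round(4),s["tcp_rot"],s["width"])
d,w=delta(s["position"],R(s),[.535,-.130,.215],down(46.7));print(d.round(1),w.round(3))
E
```

```text
1.4 [ 12.2 -11.6  -6.4  95.6  -0.4  54.9] [0.417  0.088  0.2255] [ -81.11846106   89.49115928 -123.86315994] 0.08573514473129924
[ 11.5 -79.9 234.6] [0.01  0.001 0.009]
```

Call:
drive_tool --commands '[[[1,2,-16,46,0.01,0,0.009],[1,2,-16,46,0,0,0],[1,2,-16,46,0,0,0],[1,2,-16,46,0,0,0],[1,2,-16,46,0,0,0],[1,0,0,0,0,0,0]]]'

```text
t: 2.0
position: [0.5317, -0.1347, 0.2129]
tcp_rot: [157.8, 89.9, 114.3]
ft_force: [-0.6, 0.3, -0.2]
width: 0.0854
```

```bash
python3 - <<'E'
from bench import ctrl
from h import *
s=ctrl.state();print(s["t"],s["joints"].round(1),s["position"].round(4),s["ft_force"])
d,w=delta(s["position"],R(s),[.535,-.130,.126],down(46.7));print(d.round(1),w.round(3))
for n in("side","top"):
    i=ctrl.get_image(n);cv2.imwrite(f"pics/{n}1.png",i["pixels"][:,:,::-1])
E
```

```text
2.0 [-14.2   4.5   7.5  93.1   0.   29.3] [ 0.5317 -0.1347  0.2129] [-0.63834871  0.34694028 -0.18392081]
[86.9  5.7 -0.8] [-0.004 -0.001 -0.   ]
```

View pics/side1.png

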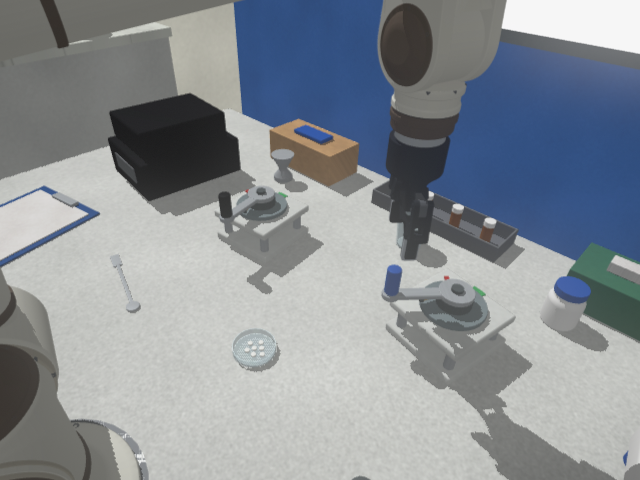

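View pics/top1.png

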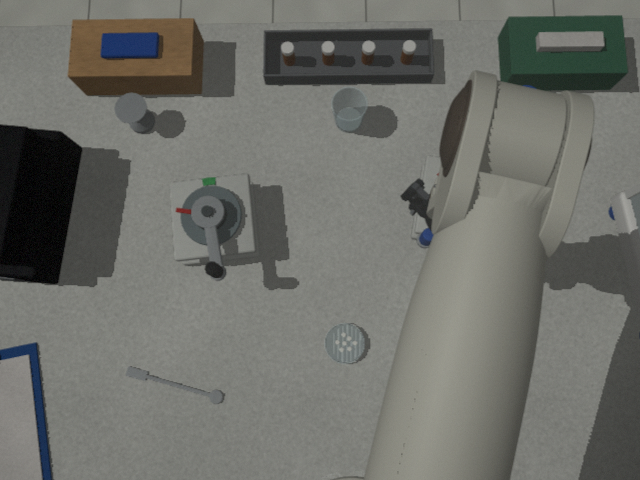

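```bash
python3 - <<'E'
from h import *
S=load("side0.npz")
print(proj(S,[.5317,-.1347,.2129]),proj(S,[.5317,-.1347,.2259]))
E
```

```text
(np.float64(400.02126564929927), np.float64(246.39010984822644)) (np.float64(401.24423839134454), np.float64(239.41503713610922))
```

```bash
python3 - <<'E'
import cv2
i=cv2.imread("pics/side1.png")[130:320,350:510];cv2.imwrite("pics/side1c.png",cv2.resize(i,None,fx=3,fy=3,interpolation=cv2.INTER_CUBIC))
E
```

```text
(no output)
```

View pics/side1c.png

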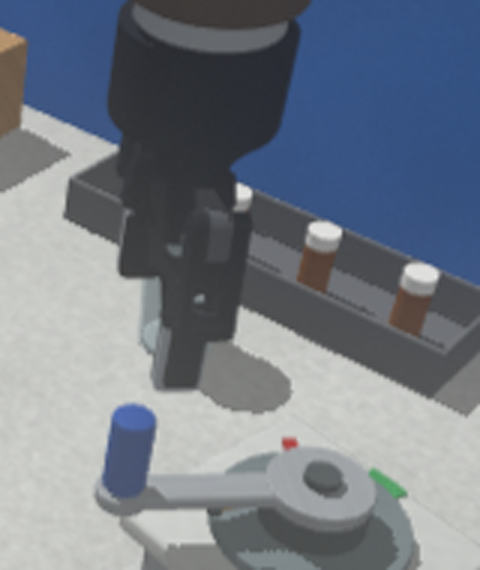

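Call:
drive_tool --commands '[[[1,0,5.7,-0.8,0,0,0],[1,25,0,0,0,0,0],[1,25,0,0,0,0,0],[1,20,0,0,0,0,0],[1,15,0,0,0,0,0],[1,0,0,0,0,0,0]]]'

```text
t: 2.7
position: [0.5334, -0.1171, 0.1298]
tcp_rot: [64.2, 89.7, 21.3]
ft_force: [0.2, 1.1, 1.0]
width: 0.0854
```

```bash
python3 - <<'E'
from bench import ctrl
from h import *
s=ctrl.state();print(s["t"],s["joints"].round(1),s["position"].round(4),s["ft_force"])
d,w=delta(s["position"],R(s),[.5353,-.130,.126],down(46.7));print(d.round(1),w.round(3))
E
```

```text
2.7 [-12.5   3.3  -2.9  83.5   0.2  30.4] [ 0.5334 -0.1171  0.1298] [0.16977698 1.08326251 0.98418531]
[ 3.8 -8.2 10.2] [ 0.008  0.002 -0.005]
```

Call:
drive_tool --commands '[[[1,0,-8,10,0.008,0,0],[1,0,0,0,0,0,0],[1,0,0,0,0,0,0]]]'

```text
t: 3.0
position: [0.5361, -0.1286, 0.133]
tcp_rot: [52.1, 89.5, 9.0]
ft_force: [0.4, -0.4, 0.7]
width: 0.0855
```

```bash
cat > st.py <<'E'
from bench import ctrl
from h import *
import sys
phi=float(sys.argv[1]);z=float(sys.argv[2])
s=ctrl.state();print(s["t"],s["joints"].round(1),s["position"].round(4),s["ft_force"].round(1),s["width"].round(4))
v=s["position"][:2]-AX;M=R(s).as_matrix();print("r",np.hypot(*v).round(4),"phi",np.degrees(np.arctan2(v[1],v[0]))%360,"y angle",np.degrees(np.arctan2(M[1,1],M[0,1])))
d,w=delta(s["position"],R(s),[*knob(phi),z],down(phi-90));print(d.round(1),w.round(3))
E
python3 st.py 136.7 .126
```

```text
Traceback (most recent call last):
  File "st.py", line 5, in <module>
    s=ctrl.state();print(s["t"],s["joints"].round(1),s["position"].round(4),s["ft_force"].round(1),s["width"].round(4))
                                                                                                   ^^^^^^^^^^^^^^^^
AttributeError: 'float' object has no attribute 'round'
```

```bash
sed -i 's/s\["width"\].round(4)/round(s["width"],4)/' st.py; python3 st.py 136.7 .126;python3 st.py 136.7 .126
```

```text
3.0 [-13.6   3.8  -2.   83.7   0.2  29.6] [ 0.5361 -0.1286  0.133 ] [ 0.4 -0.4  0.7] 0.0855
r 0.1105 phi 135.88993688621 y angle 46.83595832450618
[ 7.  -1.6  0.5] [ 0.002  0.005 -0.007]
3.0 [-13.6   3.8  -2.   83.7   0.2  29.6] [ 0.5361 -0.1286  0.133 ] [ 0.4 -0.4  0.7] 0.0855
r 0.1105 phi 135.88993688621 y angle 46.83595832450618
[ 7.  -1.6  0.5] [ 0.002  0.005 -0.007]
```

Call:
drive_tool --commands '[[[1,5,-1.6,0.5,0,0.005,-0.007],[0,2,0,0,0,0,0],[0,0,0,0,0,0,0],[0,0,0,0,0,0,0],[0,0,0,0,0,0,0],[0,0,0,0,0,0,0],[0,0,0,0,0,0,0]]]'

```text
t: 3.7
position: [0.5361, -0.1305, 0.127]
tcp_rot: [12.4, 89.9, -30.8]
ft_force: [0.5, 0.2, -1.6]
width: 0.0228
```

```bash
python3 st.py 136.7 .126
```

```text
3.7 [-13.7   4.3  -2.2  83.4  -0.   29.5] [ 0.5361 -0.1305  0.127 ] [ 0.5  0.2 -1.6] 0.0228
r 0.1092 phi 136.6563490717537 y angle 46.79883876418083
[ 1.  -0.1 -0.8] [ 0.002  0.002 -0.   ]
```

Call:
drive_tool --commands '[[[0,0,-5.8,0.2,-0.052,0,0],[0,0,-9.6,0.4,-0.087,0,0],[0,0,-9.6,0.4,-0.087,0,0],[0,0,-9.6,0.4,-0.087,0,0],[0,0,0,0,0,0,0]]]'

```text
t: 4.2
position: [0.5164, -0.1601, 0.127]
tcp_rot: [-15.5, 89.8, -40.1]
ft_force: [0.5, 0.4, 0.3]
width: 0.0224
```

```bash
python3 st.py 154.7 .126
```

```text
4.2 [-17.2   2.7  -3.8  83.3  -0.1   7.4] [ 0.5164 -0.1601  0.127 ] [0.5 0.4 0.3] 0.0224
r 0.109 phi 155.40233100479486 y angle 65.36564244369252
[ 1.   1.3 -1. ] [0.012 0.003 0.001]
```

Call:
drive_tool --commands '[[[0,0,-9.5,0.4,-0.087,0,0],[0,0,-9.5,0.4,-0.087,0,0],[0,0,-9.5,0.4,-0.087,0,0],[0,0,-9.5,0.4,-0.087,0,0],[0,0,0,0,0,0,0]]]'

```text
t: 4.7
position: [0.507, -0.1966, 0.127]
tcp_rot: [-28.4, 89.9, -33.2]
ft_force: [-0.9, -0.3, 0.3]
width: 0.0225
```

```bash
python3 st.py 176 .126
```

```text
4.7 [-21.2   3.2  -3.4  83.3  -0.  -16.4] [ 0.507  -0.1966  0.127 ] [-0.9 -0.3  0.3] 0.0225
r 0.1089 phi 175.3074886485011 y angle 85.22673838639554
[ 1.  -1.3 -1.1] [-0.013  0.002  0.001]
```

Call:
drive_tool --commands '[[[0,0,-9.5,0.4,-0.087,0,0],[0,0,-9.5,0.4,-0.087,0,0],[0,0,-9.5,0.4,-0.087,0,0],[0,0,-9.5,0.4,-0.087,0,0],[0,0,-3,0,-0.03,0,0],[0,0,0,0,0,0,0]]]'

```text
t: 5.3
position: [0.5109, -0.2359, 0.1271]
tcp_rot: [-130.6, 89.9, -114.5]
ft_force: [-1.8, -1.1, 1.7]
width: 0.0228
```

```bash
python3 st.py 197 .126; python3 - <<'E'
from bench import ctrl
from h import *
for n in("side","top"):
    i=ctrl.get_image(n);cv2.imwrite(f"pics/{n}2.png",i["pixels"][:,:,::-1])
    x0,y0,x1,y1=dict(top=(400,140,520,260),side=(370,255,520,370))[n]
    print({k:blobs(m,(x0,y0,x1,y1)) for k,m in masks(i).items()})
    cv2.imwrite(f"pics/{n}2c.png",cv2.resize(i["pixels"][y0:y1,x0:x1,::-1],None,fx=5,fy=5,interpolation=cv2.INTER_NEAREST))
E
```

```text
5.3 [-24.7   5.9  -0.5  83.6  -0.1 -40.8] [ 0.5109 -0.2359  0.1271] [-1.8 -1.1  1.7] 0.0228
r 0.1089 phi 196.20649622362407 y angle 106.10814651776268
[ 1.1 -1.5 -1.1] [-0.016 -0.001  0.001]
{'blue': [([68, 52, 15, 25, 207], [445.05, 316.78])], 'green': [], 'red': []}
{'blue': [], 'green': [([61, 22, 12, 7, 58], [466.12, 164.86])], 'red': [([38, 33, 14, 14, 67], [444.99, 179.43])]}
```

View pics/side2c.png

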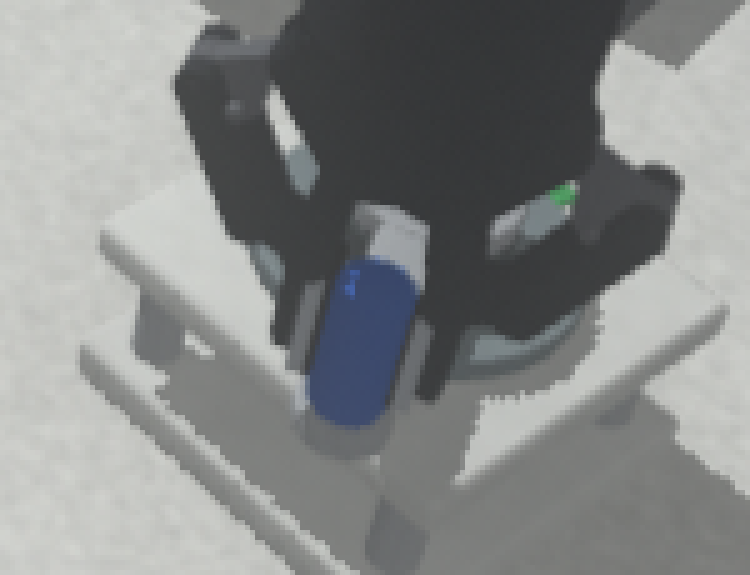

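View pics/top2.png

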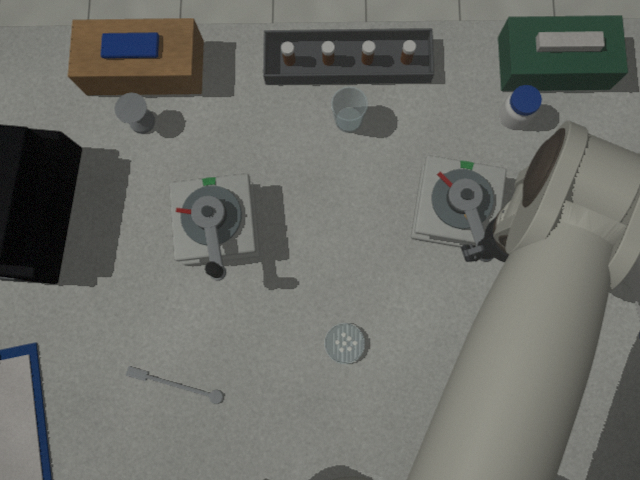

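Call:
drive_tool --commands '[[[0,0,5,0.2,0.045,0,0],[0,0,9.5,0.4,0.087,0,0],[0,0,9.5,0.4,0.087,0,0],[0,0,9.5,0.4,0.087,0,0],[0,0,9.5,0.4,0.087,0,0],[0,0,0,0,0,0,0]]]'

```text
t: 6.0
position: [0.5077, -0.1895, 0.127]
tcp_rot: [-91.0, 89.9, -99.1]
ft_force: [-1.8, -3.4, -0.9]
width: 0.0226
```

```bash
python3 st.py 173 .126; cat > look.py <<'E'
from bench import ctrl
from h import *
import sys
n,k=sys.argv[1:3]
i=ctrl.get_image(n)
np.savez(f"{n}{k}.npz",**i)
x0,y0,x1,y1=dict(top=(400,140,520,260),side=(370,255,520,370))[n]
print({k:blobs(m,(x0,y0,x1,y1)) for k,m in masks(i).items()})
cv2.imwrite(f"pics/{n}{k}c.png",cv2.resize(i["pixels"][y0:y1,x0:x1,::-1],None,fx=5,fy=5,interpolation=cv2.INTER_NEAREST))
E
cat > fit.py <<'E'
from h import *
from scipy.optimize import least_squares
P=np.array([(.5361,-.1305),(.5164,-.1601),(.507,-.1966),(.5109,-.2359)])
print(least_squares(lambda c:np.hypot(*(P-c).T)-.11,AX).x,least_squares(lambda c:np.hypot(*(P-c[:2]).T)-c[2],[*AX,.11]).x)
E
python3 fit.py; python3 look.py top 3
```

```text
6.0 [-20.4   3.   -3.5  83.4  -0.1 -12.3] [ 0.5077 -0.1895  0.127 ] [-1.8 -3.4 -0.9] 0.0226
r 0.109 phi 171.5388651910886 y angle 81.90113028303334
[ 1.  -2.8 -1. ] [-0.019 -0.     0.002]
[ 0.61661912 -0.20545439] [ 0.61680503 -0.20549852  0.11017796]
{'blue': [], 'green': [([61, 22, 12, 7, 59], [466.68, 164.78])], 'red': [([48, 27, 9, 15, 59], [451.66, 174.05])]}
```

View pics/top3c.png

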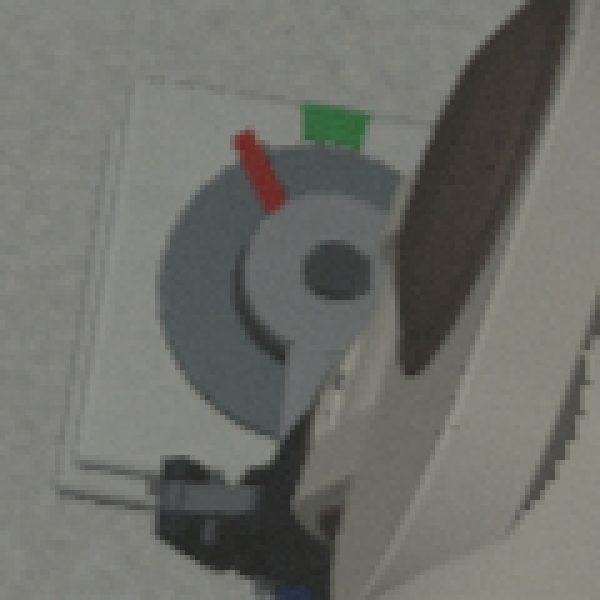

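```bash
sed -i 's/^AX=.*;YAW.*/AX=np.array([.6166,-.2055])/' h.py; cat > ang.py <<'E'
from h import *
import sys
def angs(im,z=.095):
    m=masks(im);out={}
    for k,zz in(("red",z),("green",.076)):
        mm=np.zeros_like(m[k]);mm[140:260,400:520]=m[k][140:260,400:520]
        v,u=np.nonzero(mm)
        p=np.array([plane(im,a,b,zz)[:2] for a,b in zip(u,v)])-AX
        c=p.mean(0);w,V=np.linalg.eigh(np.cov(p.T));d=V[:,1];d=d*np.sign(d@c)
        out[k]=(len(p),np.hypot(*c).round(4),np.degrees(np.arctan2(c[1],c[0])).round(1),np.degrees(np.arctan2(d[1],d[0])).round(1),np.hypot(*p.T).max().round(4))
    return out
if __name__=="__main__":
  for f in sys.argv[1:]:
    for z in(.089,.095,.101): print(f,z,angs(load(f),z))
E
python3 ang.py top0.npz top3.npz; python3 st.py 173 .126
```

```text
top0.npz 0.089 {'red': (67, np.float64(0.0457), np.float64(41.9), np.float64(41.8), np.float64(0.062)), 'green': (61, np.float64(0.0666), np.float64(-10.8), np.float64(-100.1), np.float64(0.0722))}
top0.npz 0.095 {'red': (67, np.float64(0.0453), np.float64(44.4), np.float64(41.8), np.float64(0.0614)), 'green': (61, np.float64(0.0666), np.float64(-10.8), np.float64(-100.1), np.float64(0.0722))}
top0.npz 0.101 {'red': (67, np.float64(0.0449), np.float64(46.9), np.float64(41.8), np.float64(0.0609)), 'green': (61, np.float64(0.0666), np.float64(-10.8), np.float64(-100.1), np.float64(0.0722))}
top3.npz 0.089 {'red': (59, np.float64(0.0478), np.float64(22.1), np.float64(20.6), np.float64(0.0626)), 'green': (59, np.float64(0.0669), np.float64(-11.3), np.float64(76.1), np.float64(0.0723))}
top3.npz 0.095 {'red': (59, np.float64(0.0466), np.float64(24.2), np.float64(20.6), np.float64(0.0614)), 'green': (59, np.float64(0.0669), np.float64(-11.3), np.float64(76.1), np.float64(0.0723))}
top3.npz 0.101 {'red': (59, np.float64(0.0456), np.float64(26.5), np.float64(20.6), np.float64(0.0602)), 'green': (59, np.float64(0.0669), np.float64(-11.3), np.float64(76.1), np.float64(0.0723))}
6.05 [-20.4   3.   -3.5  83.4  -0.1 -12.5] [ 0.5076 -0.1899  0.127 ] [-1.5 -2.1 -0.9] 0.0224
r 0.1101 phi 171.84048772667032 y angle 82.07245973831319
[ 1.1 -2.2  0.1] [-0.016 -0.     0.002]
```

Call:
drive_tool --commands '[[[0,0,6,0.2,0.055,0,0],[0,0,9.5,0.4,0.087,0,0],[0,0,9.5,0.4,0.087,0,0],[0,0,9.5,0.4,0.087,0,0],[0,0,5,0.2,0.045,0,0],[0,0,0,0,0,0,0]]]'

```text
t: 6.65
position: [0.5202, -0.1523, 0.127]
tcp_rot: [-78.3, 89.9, -107.1]
ft_force: [-1.9, -2.3, 0.5]
width: 0.0227
```

```bash
python3 look.py side 4;python3 look.py top 4;python3 st.py 148 .126; 
```

```text
{'blue': [([21, 24, 7, 12, 29], [393.79, 282.9])], 'green': [], 'red': []}
{'blue': [], 'green': [], 'red': []}
6.75 [-16.3   3.1  -3.5  83.5  -0.1  12.5] [ 0.52   -0.1526  0.127 ] [-1.6 -0.6  0.2] 0.0228
r 0.1101 phi 151.31332768475315 y angle 61.205095014893026
[1.  6.4 0.3] [0.056 0.    0.002]
```

View pics/top4c.png

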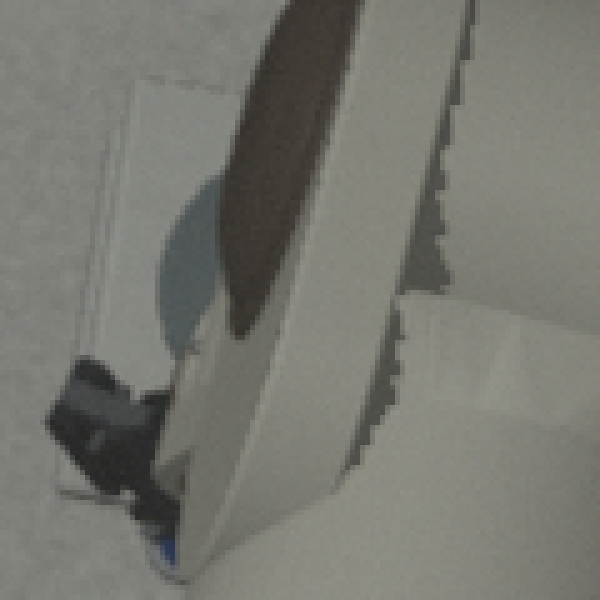

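View pics/side4c.png

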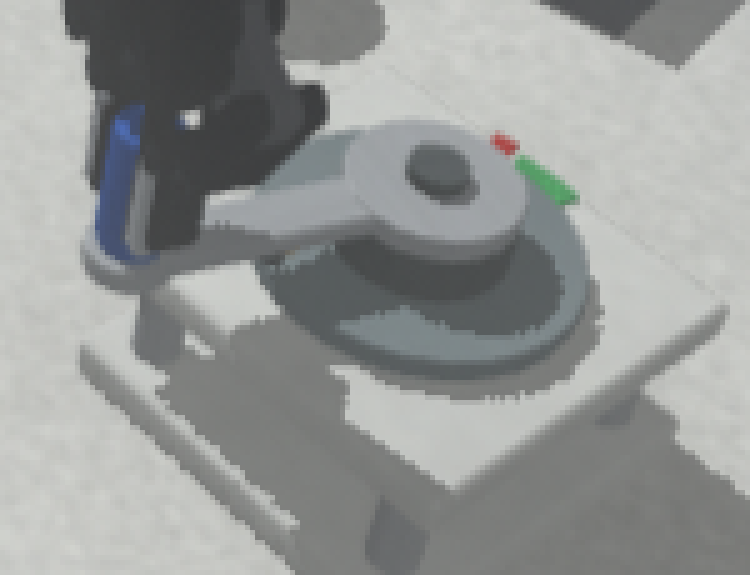

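```bash
python3 - <<'E'
from h import *
S=load("side4.npz")
for z in(.087,.089,.093):
    p=plane(S,470.6,283.4,z)[:2]-AX;print(z,np.hypot(*p),np.degrees(np.arctan2(p[1],p[0])))
    for a in(10,0,-10.6): 
        q=[(np.array(proj(S,[AX[0]+r*np.cos(np.radians(a)),AX[1]+r*np.sin(np.radians(a)),z]))-[370,255]+.4)*5 for r in(.06,.064)];print(a,np.round(q))
q=[(np.array(proj(S,[AX[0]+.067*np.cos(np.radians(a)),AX[1]+.067*np.sin(np.radians(a)),.076]))-[370,255]+.4)*5 for a in(-.6,-10.6,-20.6)];print(np.round(q))
E
```

```text
0.087 0.06368783905362738 3.2068620134417394
10 [[481. 141.]
 [485. 134.]]
0 [[509. 154.]
 [515. 148.]]
-10.6 [[536. 170.]
 [544. 166.]]
0.089 0.061311565276120694 2.6158551079277874
10 [[482. 136.]
 [486. 130.]]
0 [[510. 150.]
 [516. 144.]]
-10.6 [[538. 166.]
 [545. 162.]]
0.093 0.05658105052283757 1.285280004212624
10 [[485. 128.]
 [489. 122.]]
0 [[513. 141.]
 [519. 136.]]
-10.6 [[541. 158.]
 [548. 153.]]
[[513. 168.]
 [542. 186.]
 [567. 206.]]
```

Call:
drive_tool --commands '[[[0,0,6,0.2,0.055,0,0],[0,0,6,0.2,0.055,0,0],[0,0,4,0.2,0.035,0,0],[0,0,0,0,0,0,0]]]'

```text
t: 7.15
position: [0.5282, -0.1398, 0.127]
tcp_rot: [-132.0, 89.9, -168.9]
ft_force: [-1.8, 0.6, 1.0]
width: 0.0224
```

```bash
python3 look.py side 5;python3 st.py 140 .126; 
```

```text
{'blue': [([19, 16, 4, 7, 20], [390.55, 274.0])], 'green': [], 'red': [([102, 30, 5, 4, 10], [474.0, 286.4])]}
7.2 [-14.8   3.7  -2.8  83.6  -0.   22.1] [ 0.5282 -0.1399  0.1271] [-0.6  0.6  1. ] 0.0227
r 0.1101 phi 143.43194562277037 y angle 53.09460017604387
[1.  6.6 0.3] [ 0.054 -0.001  0.001]
```

View pics/side5c.png

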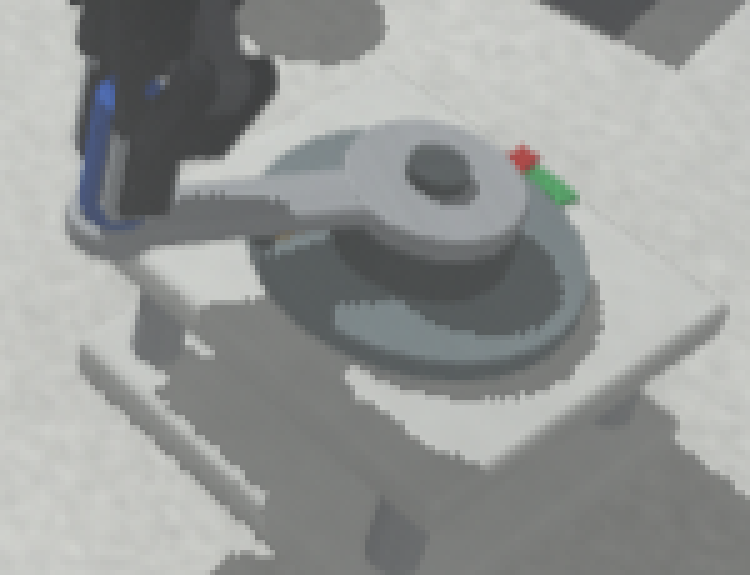

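Call:
drive_tool --commands '[[[0,0,4,0.1,0.036,0,0],[0,0,3.5,0.1,0.03,0,0],[0,0,0,0,0,0,0]]]'

```text
t: 7.5
position: [0.5323, -0.1346, 0.127]
tcp_rot: [-153.9, 89.9, 165.6]
ft_force: [-0.5, 0.3, 1.1]
width: 0.0228
```

```bash
python3 look.py side 6;python3 st.py 140 .126; 
```

```text
{'blue': [([18, 13, 3, 6, 15], [389.13, 270.93])], 'green': [], 'red': [([104, 31, 4, 4, 11], [475.55, 287.64])]}
7.55 [-14.2   4.1  -2.4  83.6   0.   26.2] [ 0.5323 -0.1347  0.127 ] [-1.2  1.3  0.4] 0.0229
r 0.1101 phi 139.9898818468504 y angle 49.59126091560919
[ 1.  -0.   0.1] [-0.007 -0.002  0.001]
```

View pics/side6c.png

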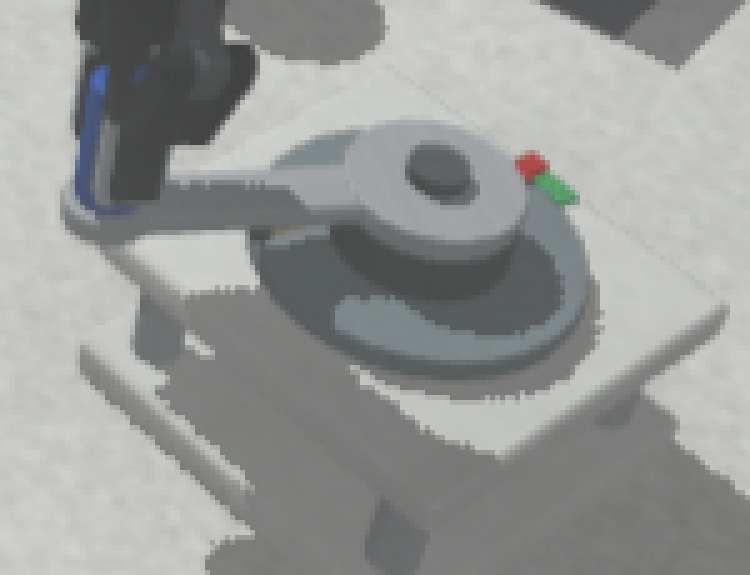

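Call:
drive_tool --commands '[[[1,0,0,0,0,0,0],[1,0,0,0,0,0,0],[1,0,0,0,0,0,0],[1,0,0,0,0,0,0],[1,0,0,0,0,0,0],[1,-20,0,0,0,0,0],[1,-30,0,0,0,0,0],[1,-40,0,0,0,0,0],[1,-15,30,-30,0,0,0],[1,0,33,-33,0,0,0],[1,0,33,-33,0,0,0],[1,0,33,-33,0,0,0],[1,0,33,-33,0,0,0],[1,0,0,0,0,0,0]]]'

```text
t: 8.95
position: [0.5127, 0.0994, 0.2361]
tcp_rot: [125.4, 89.9, 85.0]
ft_force: [-0.0, -0.6, -0.6]
width: 0.0853
```

```bash
python3 st.py 140 .126;python3 look.py top 7;python3 ang.py top7.npz
```

```text
8.95 [10.9  1.2  6.7 95.4  0.1 51.4] [0.5127 0.0994 0.2361] [-0.  -0.6 -0.6] 0.0853
r 0.3221 phi 108.81518668748798 y angle 49.55842948485925
[ 109.6 -165.7  167. ] [-0.008 -0.001 -0.002]
{'blue': [([28, 93, 13, 14, 80], [434.14, 238.68])], 'green': [([61, 22, 12, 6, 29], [464.93, 163.83])], 'red': [([64, 25, 5, 13, 50], [466.1, 171.1])]}
top7.npz 0.089 {'red': (50, np.float64(0.0504), np.float64(-9.9), np.float64(-10.4), np.float64(0.0625)), 'green': (29, np.float64(0.0682), np.float64(-8.4), np.float64(-90.1), np.float64(0.0722))}
top7.npz 0.095 {'red': (50, np.float64(0.0484), np.float64(-8.7), np.float64(-10.4), np.float64(0.0605)), 'green': (29, np.float64(0.0682), np.float64(-8.4), np.float64(-90.1), np.float64(0.0722))}
top7.npz 0.101 {'red': (50, np.float64(0.0465), np.float64(-7.4), np.float64(-10.4), np.float64(0.0584)), 'green': (29, np.float64(0.0682), np.float64(-8.4), np.float64(-90.1), np.float64(0.0722))}
```

View pics/top7c.png

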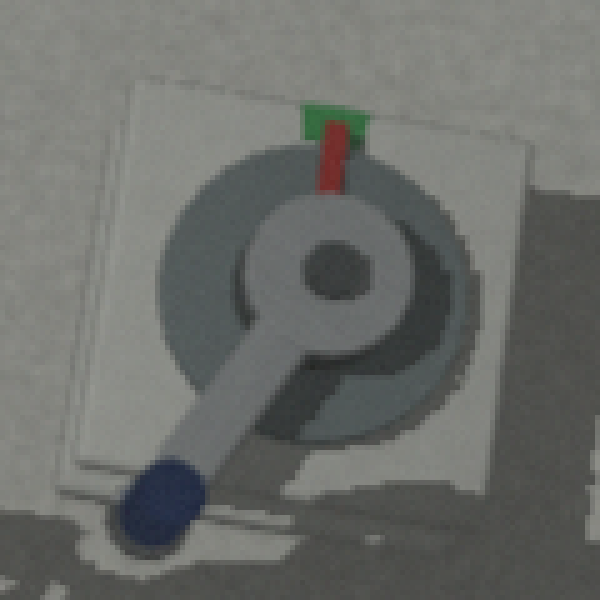

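```bash
python3 - <<'E'
from bench import ctrl
from h import *
i=ctrl.get_image("side");cv2.imwrite("pics/side8.png",i["pixels"][:,:,::-1])
print(ctrl.state()["joint_vel"].round(2)); ctrl.job_done()
E
```

```text
[-2.8   0.04 -0.12  0.14 -0.32 -0.63]
the job is handed in; nothing more can be done
```

View pics/side8.png

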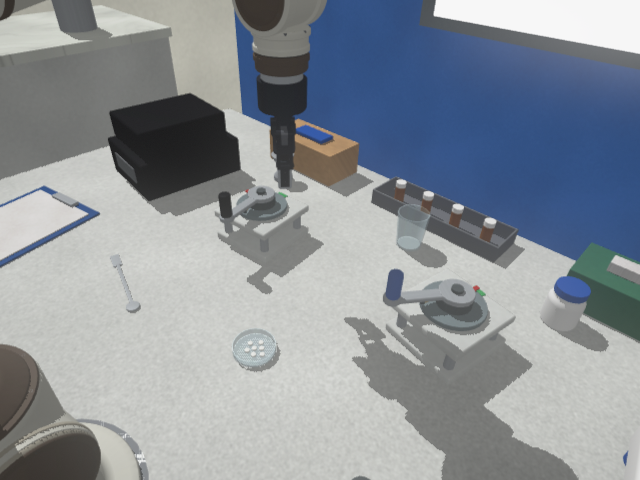

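The job is done and handed in at about 9 s: the red pointer stands at the green field, the blue knob is released and the arm is clear of the press. I gripped the knob and swung the lever about 60° counter-clockwise; the wheel did not move. I then swung it about 56° clockwise in steps, checking the cameras between them.

- **Pointer:** in the last top view it points at about −10° in world angle, and the middle of the green field is at about −10.5°. The pointer is therefore within about 1° of the middle. In that same view the visible part of the green averages −8.4°, because the pointer hides part of it. I took the middle of the field from the unobstructed first picture and the plate edges.
- **Side camera:** its rougher estimates had put the pointer about 2° short before I let go. I went by the top view and did not turn further.
- **Forces and bystander:** the force readings I took stayed under about 4 N. The press with the black knob (side view, knob near pixel 225, 205) looks unchanged, with the gripper above it and not touching.
- **Not checked:** the arm was still settling slightly at hand-in (joint 1 at about 3°/s, in free air), and I took no readings after that.

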